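Sort a left and a right pan-handle bracket into their trays

ROBOT

A 6-joint arm with a two-finger parallel gripper is mounted at the origin on the work surface. World frame = base frame: x ahead of the robot, y to its left, z up, the work surface at z = 0. Lengths are in mm, angles in rad, forces in N, time in s.
With the tool pointing down it reaches from about 300 to 775 mm from the base axis. Payload 14.6 kg.
Tool frame: the origin (TCP) lies between the finger pads; the fingertips stand 19 mm ahead of it and the grasp point (between the pads) is the TCP; z points along the fingers, y is the line along which they close (so a half turn about z gives the same grasp; the last joint's range is limited). The gripper opens to 94 mm and grips with 3 to 60 N. Pads are 16 mm wide; open, the fingers measure 119 mm over their backs; the gripper's body (75 mm by 177 mm) begins 78 mm behind the grasp point.
Start: joints at [1.074, 0.3, 1.521, -0, 1.321, -0.067], TCP at [229.175, 499.968, 224.446] pointing down, gripper open.
Joint ranges: [-3.03, 3.03], [-0.79, 2.21], [0.23, 2.52], [-1.04, 4.18], [0, 3.07], [-2.55, 2.55]. Speed limits (rad/s): [2.22, 2.22, 2.57, 3.14, 3.14, 3.14].

INTERFACE

Orientations are given as [roll, pitch, yaw] about the fixed x, y, z axes, in that order (R = Rz(yaw) Ry(pitch) Rx(roll)).
In Python, from cell import monitor, imaging, job, find_in, trace gives the robot as it stands. The module is installed in compiled form; this text tells all that it offers.
- The arm moves only by the tool arm_command, never from a script. Its argument "steps" is a list of rows, each a list of 5 numbers: the opening, from 0 (shut) to 1 (fully open), then the shift along the tool's x, y, z in mm, then the turn about the tool's z in degrees. In form: [[gripper, dx, dy, dz, turn], ...]. A call has 1 to 20 rows; each row is the pose to reach, as a shift and turn from the pose commanded when the call began, along the tool's axes at that moment; what a row does not reach only later rows make up. A row lasts 1/8 s, in which the tool goes at most 62.5 mm and 10.7 degrees, less where a joint would pass 70% of its speed; a pose out of reach is approached as far as the arm can. A call with a gripper value outside its range is refused whole. The fingers move at their own pace and stop on an object; "force" is the grip in N (left out, the last holds). Time passes only in rows, so rows that repeat a pose let the fingers close. It gives the time, the measured TCP pose, the force, the opening and the grip force at its end, in the units of the state.
- monitor.read_state(): the state, without advancing time (a new reading comes with each control period).
- imaging.camera(name): name is "side" or "top"; returns a dict with "img" (384x512x3 uint8, red, green, blue), "mtx" (3x3 intrinsics, pixels), "D" ([k1, k2, p1, p2, k3] as OpenCV has them; the pictures are not rectified), "view" (4x4, takes a point from world to camera coordinates). Camera axes: x right, y down, z forward; pixel columns grow to the right and rows downward; lengths in mm; the calibration is good to about 2 mm. A picture is of the moment at which its call begins. There is no depth.
- job.sign_off(): hands the job in; it is judged then, once.
Trained networks look in a picture, given as the dict that the camera call returned (one of the last four; its "shot" number tells which), for a name from the list of things; names that differ only in an ending like _2 or _b are one class to them, and where a whole thing is asked for, a point or a joint stands for the part that bears it (a point fixed in the world has none). Each returns a list of dicts, best first, with "p" (0 to 1); they miss things now and then, are a little off and sometimes report something else, mostly with a low value. They report only what shows in the picture. A call takes as long as a camera call. They do not tell look-alikes from the thing itself.
- find_in(picture, target): "rect" ([centre column, centre row, width, height] in pixels, round what is visible of it).
- trace(picture, target): "region" (384x512 bool, what is visible of it) and "rect" ([centre column, centre row, width, height] in pixels, round what is visible of it).
The state is a dict: "clock": time; "joints": joint angles; "qd": joint speeds; "effort": joint torques, N m; "eef_pos": TCP position; "eef_rot": TCP orientation; "wrist_force": force on the tool from outside, world axes, zero at the start; "moment": the same for the moment, N m; "finger_gap": finger opening in mm; "finger_force": force on a finger pad.
Only numpy, scipy, OpenCV 4.12 (cv2) and the standard library are available. Lean on these libraries where they do the work, as an engineer would, in place of code of your own. Each camera call takes 0.05 s, during which the arm holds its last target. There are 200 camera calls.

TASK

On the inspection bench lie one left-hand and one right-hand steel handle bracket, mirror images of each other, among look-alikes with two feet or none. Lay each of the two flat, studs up, inside the tray whose fixed sample bracket has the same hand. Set them down gently rather than dropping them.

Things in the scene. Friction and masses are not known exactly. Their poses are not given: they have to be found in the camera images.
- bracket_left: Steel bracket, lies flat: bar 100 mm long, 14 wide, 20 high, one foot at its +x end (x 28 to 50, 6 thick) out to y = +37, two 7 mm studs on the foot, 15 up. Left-hand: seen from above, footed end away from you, the foot points to your left. Origin: centre of bar's underside; x along bar, z up. 0.18 kg. Starts on the bench (z=0), any yaw. Look-alikes nearby: T with two feet, bar with none.
- bracket_right: Steel bracket, lies flat: bar 100 mm long, 14 wide, 20 high, one foot at its +x end (x 28 to 50, 6 thick) out to y = -37, two 7 mm studs on the foot, 15 up. Right-hand: seen from above, footed end away from you, the foot points to your right. Origin: centre of bar's underside; x along bar, z up. 0.18 kg. Starts on the bench (z=0), any yaw. Look-alikes nearby: T with two feet, bar with none.
- tray_left: Fixed aluminium tray for left-hand brackets, on either side of the bench. Outside (mm) 200 (x) by 170 (y), inside 192 by 162, rim 18 and inner floor 4 above the bench. Origin: centre of underside (z=0); x along its long side, away from the robot, yaw up to 0.25 rad. On a black plate beyond its +x wall a sample left-hand bracket is fixed (24 high, to x = 167), which shows what belongs in it.
- tray_right: Fixed aluminium tray for right-hand brackets, on either side of the bench. Outside (mm) 200 (x) by 170 (y), inside 192 by 162, rim 18 and inner floor 4 above the bench. Origin: centre of underside (z=0); x along its long side, away from the robot, yaw up to 0.25 rad. On a black plate beyond its +x wall a sample right-hand bracket is fixed (24 high, to x = 167), which shows what belongs in it.
Not all that is in view belongs to the job. Leave any blue or green look-alike of the bracket_right alone.

How it is judged (in metres and radians):
At the end, for the whole second after the job is handed in: Each of the two brackets lies at rest on the floor of the tray of its own hand, its origin inside the walls (within 90 mm of the tray's centre along its x and 75 mm along its y), less than 12 mm above the tray's underside, studs up within 0.17 rad (10 degrees) (x of bracket_left in the frame of tray_left between -0.09 and 0.09 m and y of bracket_left in the frame of tray_left between -0.075 and 0.075 m and z of bracket_left in the frame of tray_left below 0.012 m and angle between each of bracket_left, bracket_right's own z axis and vertical below 0.17 rad and linear speed of each of bracket_left, bracket_right below 0.02 m/s and x of bracket_right in the frame of tray_right between -0.09 and 0.09 m and y of bracket_right in the frame of tray_right between -0.075 and 0.075 m and z of bracket_right in the frame of tray_right below 0.012 m); the robot touches nothing.
It fails at once if the left-hand bracket is dropped into a tray (from more than about 5 cm) (linear speed of bracket_left above 0.9 m/s and height (world z) of bracket_left below 0.05 m and horizontal distance between bracket_left and tray_left below 0.13 m).
It fails at once if the left-hand bracket is dropped into a tray (from more than about 5 cm) (linear speed of bracket_left above 0.9 m/s and height (world z) of bracket_left below 0.05 m and horizontal distance between bracket_left and tray_right below 0.13 m).
It fails at once if the right-hand bracket is dropped into a tray (from more than about 5 cm) (linear speed of bracket_right above 0.9 m/s and height (world z) of bracket_right below 0.05 m and horizontal distance between bracket_right and tray_left below 0.13 m).
It fails at once if the right-hand bracket is dropped into a tray (from more than about 5 cm) (linear speed of bracket_right above 0.9 m/s and height (world z) of bracket_right below 0.05 m and horizontal distance between bracket_right and tray_right below 0.13 m).
It also fails if it takes over 54 s, if anything falls off the work surface, if the arm or the gripper's body presses on something with over 40 N, if the wrist force passes 120 N, or if a joint passes its speed limit or range.

## Working session

There is one attempt and no reset: what is moved stays moved. The work goes in short steps, Python scripts to look and compute and a tool call to move; the robot and the scene stay as the last step left them, time stands still between calls to the robot, and variables do not carry over. Pictures are saved under pics/ and viewed, at most 10 in all, crops included, and the job is handed in when it is done.

Besides the shell and the picture viewer there is one more tool, called after "Emit:" in YAML: its name, and indented under it one key for each argument. arm_command: Moves the arm, as the interface text tells. Its arguments: {"type":"object","properties":{"steps":{"type":"array","items":{"type":"array","items":{"type":"number"}}},"force":{"type":"number"}},"required":["steps"]}

```bash
mkdir -p pics
cat > h.py <<'E'
import numpy as np, cv2
from cell import monitor, imaging, job, find_in, trace
def ray(c,px,z):
    p=cv2.undistortPoints(np.array(px,float).reshape(-1,1,2),c["mtx"],np.array(c["D"],float))[:,0]
    V=np.array(c["view"]);R=V[:3,:3];t=V[:3,3];o=-R.T@t
    d=np.c_[p,np.ones(len(p))]@R
    return o+d*((z-o[2])/d[:,2])[:,None]
def proj(c,P):
    V=np.array(c["view"])
    return cv2.projectPoints(np.array(P,float).reshape(-1,1,3),cv2.Rodrigues(V[:3,:3])[0],V[:3,3],c["mtx"],np.array(c["D"],float))[0][:,0]
E
python3 - <<'E'
from h import *
s=monitor.read_state();print({k:np.round(v,3) for k,v in s.items()})
for n in("top","side"):
    c=imaging.camera(n);V=np.array(c["view"]);print(n,np.round(-V[:3,:3].T@V[:3,3]),c["mtx"][0])
    im=cv2.cvtColor(c["img"],cv2.COLOR_RGB2BGR);cv2.imwrite(f"pics/{n}0.png",cv2.resize(im,(800,600),interpolation=cv2.INTER_CUBIC))
    for t in("bracket_left","bracket_right","tray_left","tray_right"):
        for d in find_in(c,t):
            r=d["rect"];print(t,round(d["p"],2),np.round(r),np.round(ray(c,[r[:2]],10)[0]))
E
```

```text
{'clock': np.float64(0.0), 'joints': array([ 1.074,  0.3  ,  1.522, -0.   ,  1.321, -0.067]), 'qd': array([-0.   , -0.   , -0.001,  0.001,  0.   , -0.   ]), 'effort': array([-1.0000e-03, -5.3182e+01, -3.5274e+01,  7.1000e-02,  2.4000e-02,
       -0.0000e+00]), 'eef_pos': array([229.061, 499.752, 223.867]), 'eef_rot': array([-3.14 , -0.   ,  2.712]), 'wrist_force': array([-0.663, -1.02 , -0.28 ]), 'moment': array([0.025, 0.032, 0.026]), 'finger_force': np.float64(0.0), 'finger_gap': np.float64(93.744)}
top [ 360.   11. 1073.] [448.13098471   0.         248.0408723 ]
bracket_left 0.55 [205. 123.  24.  42.] [604.  84.  10.]
bracket_right 0.69 [269. 185.  23.  41.] [451. -66.  10.]
bracket_right 0.67 [321. 219.  21.  47.] [ 366. -187.   10.]
bracket_right 0.66 [140. 269.  36.  35.] [260. 245.  10.]
tray_left 0.83 [119. 164.  80. 118.] [510. 294.  10.]
tray_right 0.94 [366. 122.  86. 120.] [ 602. -312.   10.]
side [  84. -535.  745.] [422.48706513   0.         258.39999705]
bracket_left 0.53 [301. 159.  31.  29.] [611.  68.  10.]
bracket_right 0.92 [280. 222.  29.  32.] [448. -68.  10.]
bracket_right 0.83 [146. 176.  38.  21.] [257. 235.  10.]
bracket_right 0.75 [276. 277.  46.  40.] [ 358. -180.   10.]
tray_left 0.56 [219. 133. 108.  64.] [490. 276.  10.]
tray_right 0.75 [398. 271. 127. 116.] [ 571. -310.   10.]
```

View pics/top0.png

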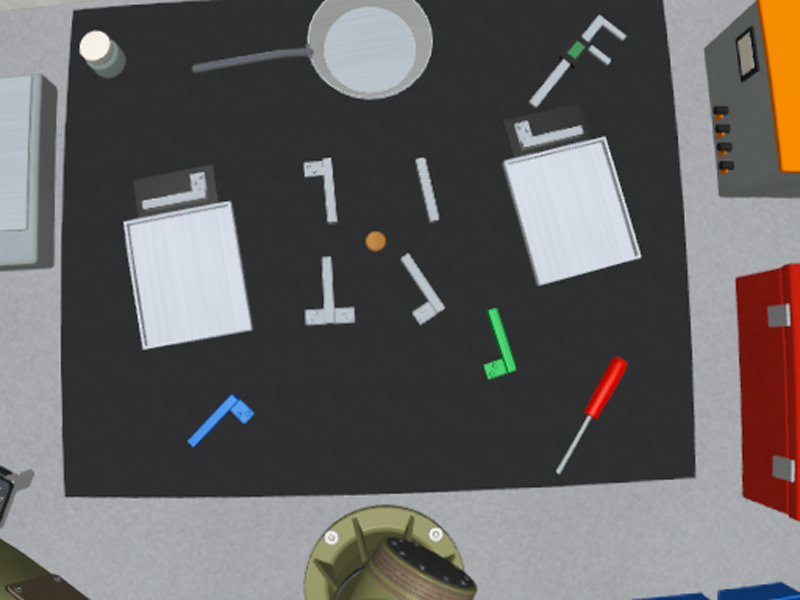

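View pics/side0.png

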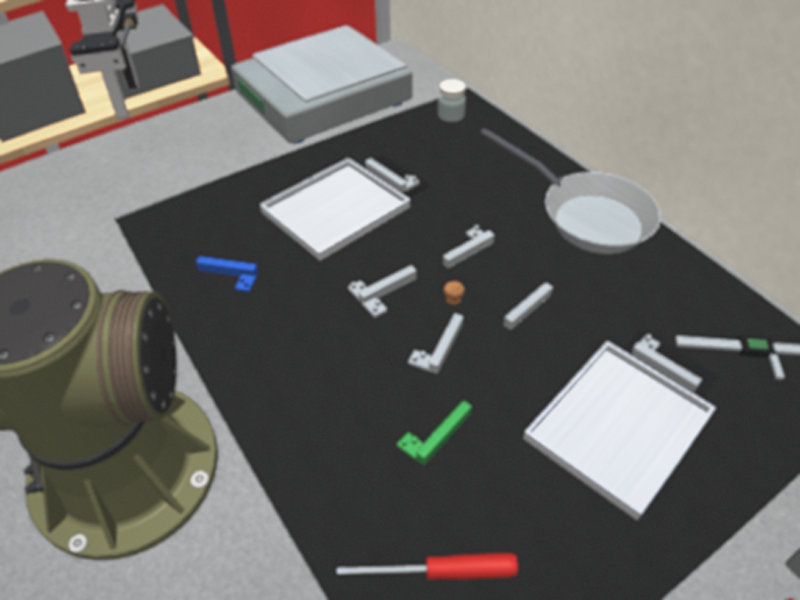

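The top view shows the left bracket at display px (322,190), with its foot end away and the foot to the left. The right bracket is at (422,288), with its foot on the right-hand side. The T is at (330,300), the plain bar at (427,188), and the blue and green look-alikes are at (220,420) and (500,345). Tray_left is at (188,275) and tray_right at (572,210); both samples match their hands. Next I fit the poses.

```bash
cat >> h.py <<'E'
from scipy.optimize import minimize
from scipy.ndimage import gaussian_filter
def box(x0,x1,y0,y1,z0,z1): return np.array([[x,y,z] for x in(x0,x1) for y in(y0,y1) for z in(z0,z1)],float)
def parts(s,foot_only=False):
    return [box(-50,50,-7,7,0,20),box(28,50,*sorted((0,37*s)),0,6)]
TR=[box(-100,100,-85,85,0,18)]
def place(P,q,z=0):
    c,s=np.cos(q[2]),np.sin(q[2]);return P@np.array([[c,s,0],[-s,c,0],[0,0,1]])+[q[0],q[1],z]
def rend(c,ps,q,z=0,up=4):
    m=np.zeros((384*up,512*up),np.uint8)
    for P in ps: cv2.fillConvexPoly(m,cv2.convexHull(((proj(c,place(P,q,z))+.5)*up).astype(np.float32)).round().astype(np.int32),255)
    return cv2.resize(m,(512,384),interpolation=cv2.INTER_AREA)/255.
def fit(cs,ms,ps,q0,z=0):
    M=[gaussian_filter(m.astype(float),.7) for m in ms]
    f=lambda q:sum(((gaussian_filter(rend(c,ps,q,z),.7)-m)**2).sum() for c,m in zip(cs,M))
    sx=np.array(q0)+np.array([[0,0,0],[8,0,0],[0,8,0],[0,0,.15]])
    r=minimize(f,q0,method="Nelder-Mead",options=dict(initial_simplex=sx,xatol=.01,fatol=.01))
    return r.x,r.fun,sum((m**2).sum() for m in M)
def mask(c,xy,rad,thr=75):
    a=np.linspace(0,2*np.pi,24)
    poly=proj(c,np.c_[xy[0]+rad*np.cos(a),xy[1]+rad*np.sin(a),0*a+8])
    m=np.zeros((384,512),np.uint8);cv2.fillConvexPoly(m,poly.round().astype(np.int32),1)
    return (m>0)&(c["img"].min(2)>thr)
E
python3 - <<'E'
from h import *
cs=[imaging.camera("top"),imaging.camera("side")]
for n,ps,q0,rad in(("L",parts(1),(600,84,0.1),70),("R",parts(-1),(451,-62,-2.55),65)):
    ms=[mask(c,q0,rad) for c in cs]
    for j in ([0],[1],[0,1]): 
        q,f,t=fit([cs[i] for i in j],[ms[i] for i in j],ps,q0);print(n,j,np.round(q,3),round(f,1),round(t,1))
for n,q0 in(("tray_left",(495,294,0.15)),("tray_right",(585,-312,0.2))):
    ms=[]
    for c in cs:
        d=trace(c,n)[0];ms.append(d["region"]&(c["img"].min(2)>75))
    for j in ([0],[1]):
        q,f,t=fit([cs[i] for i in j],[ms[i] for i in j],TR,q0);print(n,j,np.round(q,3),round(f,1),round(t,1))
s=monitor.read_state();print(np.round(s["eef_pos"],1),np.round(s["eef_rot"],3))
E
```

```text
L [0] [6.08608e+02 7.08910e+01 6.70000e-02] 3.4 362.4
L [1] [6.09941e+02 7.18570e+01 7.20000e-02] 8.0 380.8
L [0, 1] [6.08955e+02 7.13510e+01 7.70000e-02] 16.2 743.2
R [0] [461.103 -68.734  -2.587] 6.6 396.5
R [1] [461.426 -66.502  -2.59 ] 10.6 470.1
R [0, 1] [461.131 -67.513  -2.582] 27.7 866.6
tray_left [0] [4.83869e+02 2.92975e+02 1.55000e-01] 465.9 6300.8
tray_left [1] [4.86528e+02 2.95454e+02 1.62000e-01] 326.0 3662.1
tray_right [0] [ 5.72026e+02 -3.08110e+02  2.40000e-01] 415.8 5892.0
tray_right [1] [ 5.72914e+02 -3.07264e+02  2.33000e-01] 587.7 7831.0
[229.2 500.  224.5] [3.142 0.    2.712]
```

Emit:
arm_command:
  steps:
    - [0.5, -132, -57, 26, -7]
    - [0.5, -265, -114, 52, -14]
    - [0.5, -397, -171, 78, -21]
    - [0.5, -529, -229, 104, -28.8]
    - [0.5, -529, -229, 104, -28.8]
    - [0.5, -529, -229, 104, -28.8]
    - [0.5, -529, -229, 104, -28.8]
    - [0.5, -529, -229, 104, -28.8]
    - [0.5, -529, -229, 104, -28.8]
    - [0.5, -529, -229, 104, -28.8]
    - [0.5, -529, -229, 104, -28.8]
    - [0.5, -529, -229, 104, -28.8]
    - [0.5, -529, -229, 104, -28.8]
    - [0.5, -529, -229, 104, -28.8]
    - [0.5, -529, -229, 104, -28.8]
    - [0.5, -529, -229, 104, -28.8]
  force: 40

```text
clock: 2.8
eef_pos: [614.6, 71.5, 120.5]
eef_rot: [-3.142, 0.0, -3.069]
wrist_force: [-0.1, 0.2, -0.2]
finger_gap: 47.2
finger_force: 0.0
```

Emit:
arm_command:
  steps:
    - [0.5, 0, 0, 30, 0]
    - [0.5, 0, 0, 60, 0]
    - [0.5, 0, 0, 85, 0]
    - [0.5, 0, 0, 93, 0]
    - [0.5, 0, 0, 98, 0]
    - [0.5, 0, 0, 98, 0]
    - [0, 0, 0, 98, 0]
    - [0, 0, 0, 98, 0]
    - [0, 0, 0, 98, 0]
    - [0, 0, 0, 98, 0]
    - [0, 0, 0, 98, 0]
    - [0, 0, 0, 98, 0]
    - [0, 0, 0, 88, 0]
    - [0, 0, 0, 70, 0]
    - [0, 0, 0, 50, 0]
    - [0, 0, 0, 30, 0]
    - [0, 0, 0, 18, 0]
    - [0, 0, 0, 18, 0]
  force: 40

```text
clock: 5.05
eef_pos: [615.0, 71.4, 103.5]
eef_rot: [-3.142, 0.002, -3.069]
wrist_force: [-0.2, -0.9, -3.1]
finger_gap: 13.5
finger_force: 40.0
```

Emit:
arm_command:
  steps:
    - [0, 10, 20, 0, 0]
    - [0, 27, 57, 0, 0]
    - [0, 46, 97, 0, 0]
    - [0, 65, 137, 0, 0]
    - [0, 84, 178, 0, 0]
    - [0, 99, 210, 0, 0]
    - [0, 107, 228, 0, 0]
    - [0, 107, 228, 0, 0]
    - [0, 107, 228, 15, 0]
    - [0, 107, 228, 32, 0]
    - [0, 107, 228, 49, 0]
    - [0, 107, 228, 60, 0]
    - [0, 107, 228, 66, 0]
    - [0, 107, 228, 66, 0]
    - [0, 107, 228, 66, 0]

```text
clock: 6.92
eef_pos: [491.6, 291.1, 37.0]
eef_rot: [3.141, 0.001, -3.069]
wrist_force: [0.1, -0.2, -2.0]
finger_gap: 13.6
finger_force: 40.0
```

Run:
```python
from h import *
c=imaging.camera("side");s=monitor.read_state();print(np.round(s["eef_pos"],1),s["wrist_force"],s["finger_gap"])
im=cv2.cvtColor(c["img"],cv2.COLOR_RGB2BGR)[70:220,110:310];cv2.imwrite("pics/side1.png",cv2.resize(im,(800,600),interpolation=cv2.INTER_CUBIC))
```

```text
[491.6 291.1  37. ] [-0.03735136  0.58910541 -1.15980039] 13.630247435444424
```

View pics/side1.png

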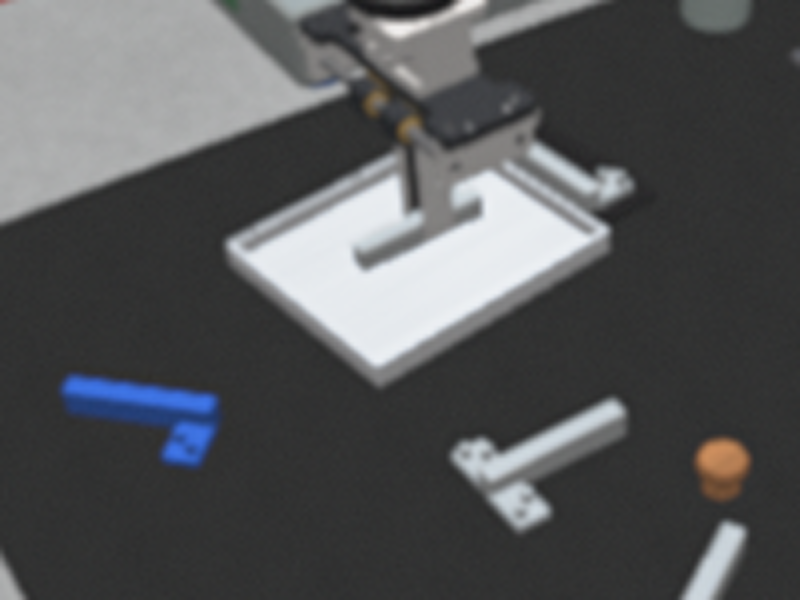

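The bracket hangs level in the grip over the left tray at about (415,230) in the crop. Next I lower it and release.

Emit:
arm_command:
  steps:
    - [0, 0, 0, 4, 0]
    - [0, 0, 0, 8, 0]
    - [0, 0, 0, 10, 0]
    - [0, 0, 0, 10.5, 0]
    - [0, 0, 0, 10.5, 0]
    - [0.4, 0, 0, 10.5, 0]
    - [0.4, 0, 0, 10.5, 0]
    - [0.4, 0, 0, 10.5, 0]
    - [0.4, 0, 0, 10.5, 0]
    - [0.5, 0, 0, -10, 0]
    - [0.5, 0, 0, -50, 0]
    - [0.5, 0, 0, -90, 0]
    - [0.5, 0, 0, -90, 0]
    - [0.5, 0, 0, -90, 0]

```text
clock: 8.72
eef_pos: [491.0, 290.8, 125.6]
eef_rot: [-3.141, -0.001, -3.069]
wrist_force: [0.3, -0.0, -0.1]
finger_gap: 47.2
finger_force: 0.0
```

Emit:
arm_command:
  steps:
    - [0.5, 5, -25, 0, 10]
    - [0.5, 10, -55, 0, 20]
    - [0.5, 15, -85, 0, 30]
    - [0.5, 20, -115, 0, 40]
    - [0.5, 25, -145, 0, 50]
    - [0.5, 30, -175, 0, 60]
    - [0.5, 35, -205, 0, 70]
    - [0.5, 40, -235, 0, 80]
    - [0.5, 45, -265, 0, 90]
    - [0.5, 50, -295, 0, 100]
    - [0.5, 55, -325, 0, 110]
    - [0.5, 61, -358, 0, 120]
    - [0.5, 61, -358, 0, 130]
    - [0.5, 61, -358, 0, 140]
    - [0.5, 61, -358, 0, 150]
    - [0.5, 61, -358, 0, 152.2]
    - [0.5, 61, -358, 0, 152.2]
    - [0.5, 61, -358, 0, 152.2]

```text
clock: 10.98
eef_pos: [456.3, -70.4, 125.8]
eef_rot: [-3.141, 0.001, 0.559]
wrist_force: [0.4, 0.6, 0.1]
finger_gap: 47.2
finger_force: 0.0
```

Run:
```python
from h import *
c=imaging.camera("side");s=monitor.read_state();print(np.round(s["eef_pos"],1),np.round(s["eef_rot"],3))
im=cv2.cvtColor(c["img"],cv2.COLOR_RGB2BGR)[80:305,120:420];cv2.imwrite("pics/side2.png",cv2.resize(im,(800,600),interpolation=cv2.INTER_CUBIC))
```

```text
[456.4 -70.5 126. ] [-3.141e+00  1.000e-03  5.590e-01]
```

View pics/side2.png

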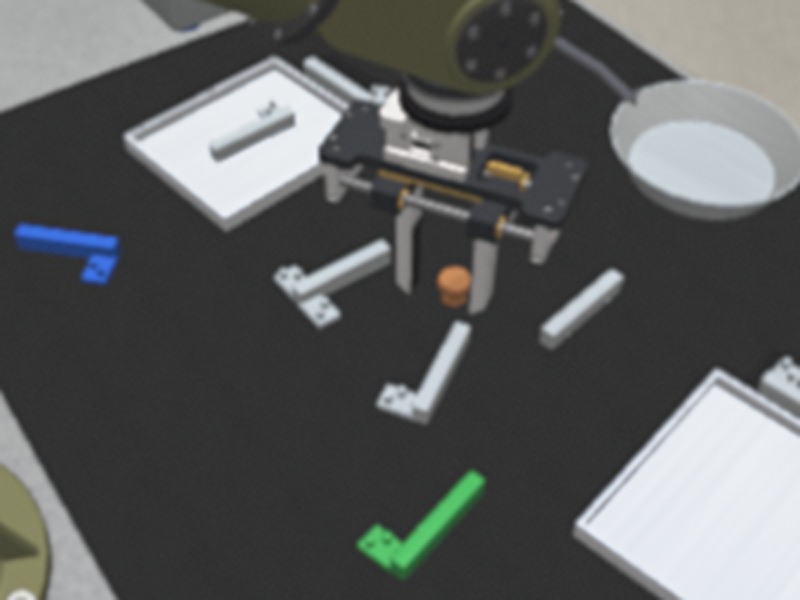

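The left bracket lies flat in its tray at about (255,130), studs up. The gripper is above the right bracket at about (430,370), so I grasp that one now.

Emit:
arm_command:
  steps:
    - [0.5, 0, 0, 30, 0]
    - [0.5, 0, 0, 60, 0]
    - [0.5, 0, 0, 88, 0]
    - [0.5, 0, 0, 99, 0]
    - [0.5, 0, 0, 104, 0]
    - [0.5, 0, 0, 104, 0]
    - [0, 0, 0, 104, 0]
    - [0, 0, 0, 104, 0]
    - [0, 0, 0, 104, 0]
    - [0, 0, 0, 104, 0]
    - [0, 0, 0, 104, 0]
    - [0, 0, 0, 104, 0]
    - [0, 0, 0, 94, 0]
    - [0, 0, 0, 76, 0]
    - [0, 0, 0, 56, 0]
    - [0, 0, 0, 36, 0]
    - [0, 0, 0, 24, 0]
    - [0, 0, 0, 24, 0]
    - [0, 0, 0, 24, 0]

```text
clock: 13.4
eef_pos: [456.2, -70.4, 101.8]
eef_rot: [-3.141, 0.001, 0.558]
wrist_force: [-0.3, 0.1, -2.0]
finger_gap: 13.6
finger_force: 40.0
```

Emit:
arm_command:
  steps:
    - [0, -3, 23, 0, 2]
    - [0, -8, 65, 0, 5]
    - [0, -14, 110, 0, 8]
    - [0, -19, 156, 0, 11]
    - [0, -25, 203, 0, 14]
    - [0, -29, 240, 0, 17]
    - [0, -32, 261, 0, 18]
    - [0, -32, 261, 0, 18]
    - [0, -32, 261, 15, 18]
    - [0, -32, 261, 32, 18]
    - [0, -32, 261, 49, 18]
    - [0, -32, 261, 60, 18]
    - [0, -32, 261, 66, 18]
    - [0, -32, 261, 66, 18]
    - [0, -32, 261, 66, 18]

```text
clock: 15.28
eef_pos: [567.9, -309.0, 37.0]
eef_rot: [3.141, -0.001, 0.244]
wrist_force: [1.0, -0.7, -2.1]
finger_gap: 13.5
finger_force: 40.0
```

Run:
```python
from h import *
c=imaging.camera("side");s=monitor.read_state();print(np.round(s["eef_pos"],1),np.round(s["eef_rot"],3),s["finger_gap"])
im=cv2.cvtColor(c["img"],cv2.COLOR_RGB2BGR)[180:354,280:512];cv2.imwrite("pics/side3.png",cv2.resize(im,(800,600),interpolation=cv2.INTER_CUBIC))
```

```text
[ 567.9 -309.    37.1] [ 3.141e+00 -1.000e-03  2.440e-01] 13.5784469082629
```

View pics/side3.png

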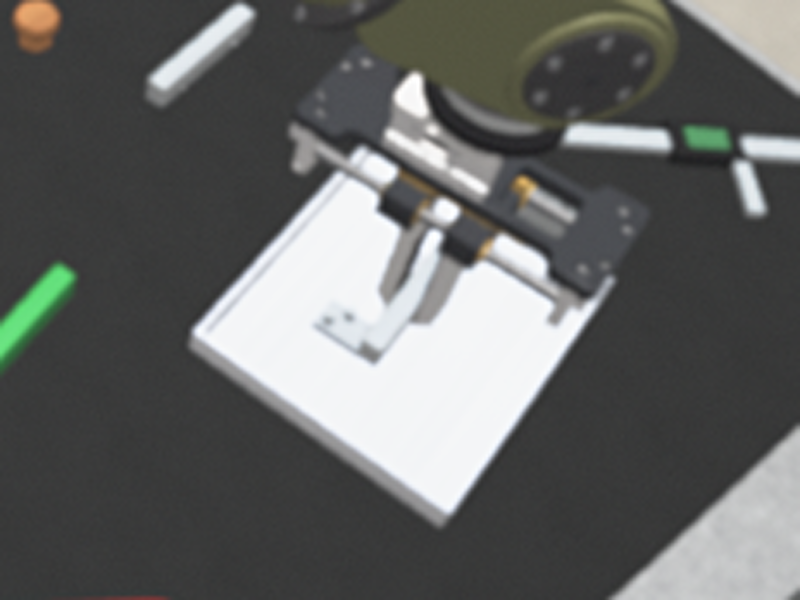

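The right bracket is level over the right tray, with its foot at (345,325) in the crop. I lower and release it.

Emit:
arm_command:
  steps:
    - [0, 0, 0, 4, 0]
    - [0, 0, 0, 8, 0]
    - [0, 0, 0, 10, 0]
    - [0, 0, 0, 10.5, 0]
    - [0, 0, 0, 10.5, 0]
    - [0.4, 0, 0, 10.5, 0]
    - [0.4, 0, 0, 10.5, 0]
    - [0.4, 0, 0, 10.5, 0]
    - [0.4, 0, 0, 10.5, 0]
    - [0.5, 0, 0, -10, 0]
    - [0.5, 0, 0, -50, 0]
    - [0.5, 0, 0, -100, 0]
    - [0.5, -50, -50, -150, 0]
    - [0.5, -100, -100, -180, 0]
    - [0.5, -120, -150, -180, 0]
    - [0.5, -120, -150, -180, 0]
    - [0.5, -120, -150, -180, 0]
    - [0.5, -120, -150, -180, 0]

```text
clock: 17.58
eef_pos: [415.5, -192.8, 217.1]
eef_rot: [3.141, -0.001, 0.244]
wrist_force: [-0.5, -0.4, -0.0]
finger_gap: 47.0
finger_force: 0.0
```

Run:
```python
from h import *
c=imaging.camera("side");s=monitor.read_state();print(np.round(s["eef_pos"],1),s["clock"])
im=cv2.cvtColor(c["img"],cv2.COLOR_RGB2BGR);cv2.imwrite("pics/side4.png",cv2.resize(im,(800,600),interpolation=cv2.INTER_CUBIC))
```

```text
[ 415.5 -192.8  216.6] 17.625
```

View pics/side4.png

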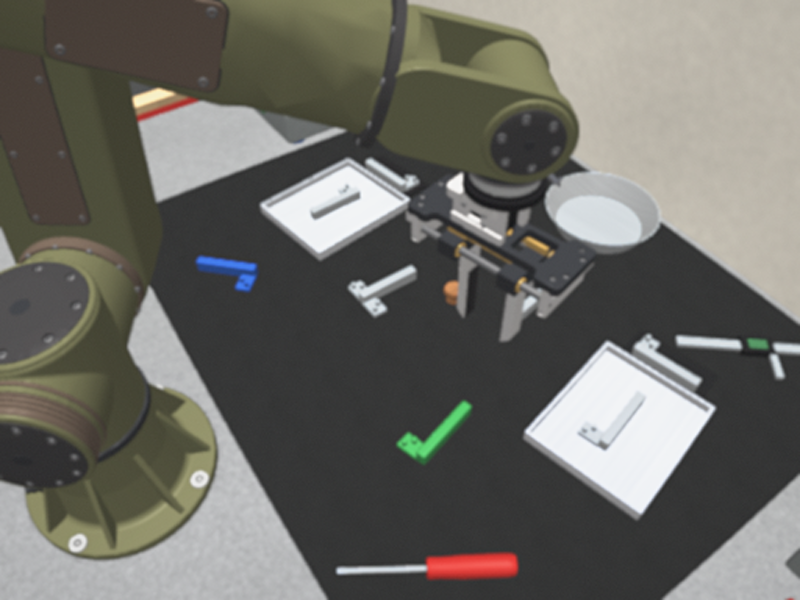

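Both brackets lie flat and central in their trays, at about (335,202) and (615,420). The gripper is clear, so I hand the job in.

```bash
python3 -c "
from h import *
print(job.sign_off())"
```

```text
the job is handed in; nothing more can be done
None
```

I set both brackets down flat, studs up, in the trays of their own hand and handed the job in after about 18 s; the sign-off gave no verdict.

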